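# Refit the cell of a cordless stirrer

## Task

Put the thick battery cell into the open battery bay of the blue stirrer: tilted, with its flat end low, push that end against the spring contact first, and then press its nub end down until it snaps under the two hook prongs and stays held, lying level with the nub against the fixed contact. Be gentle: never push the cell into the bay harder than about 20 N, and leave the thin cell and everything else on the bench where they are.

Things in the scene. Friction and masses are not known exactly. Their poses are not given: they have to be found in the camera images.
- cell: the thick cell: grey cylinder, 32 mm in diameter, 66 mm long with nub, about 140 g, lying in a white V rest, axis 26 mm above the bench. Origin at its middle, on its axis; +x along the axis to the nub. Cylinder from x = -33 mm (flat steel end) to +31 mm (shoulder); nub of 10 mm diameter on to +33 mm. It may be rolled about x: its y and z axes mean nothing
- cell_nub (a point): centre of the nub's end face, on the thick cell's axis, 33 mm from its middle
- rest_a: white V rest fixed to the bench, under the thick cell (an equal one holds the thin cell). Origin at the bench under its middle, x along the cell. It touches the cell only by ribs at 22 to 30 mm either side of its middle, 18 mm high, 33 mm across; between the ribs the fingers have free room beside the cell down to the bench
- stirrer: cordless magnetic stirrer, blue housing fixed to the bench, white round plate on its -y part, open battery bay on its +y part. Origin on the bench under the middle of the bay; +x along the bay from spring to fixed contact, z up. In its frame, mm: flat deck at z = 30, x = -80 to 84, y = -66 to 66; the plate's part, y = -66 to -190, is up to 48 high
- bay_seat (a point): where the middle of the fitted cell's axis lies: stirrer frame (0, 0, 52 mm), cell level, nub to +x, spring pushed in 4 mm. In that frame, mm: bay floor at z = 36, pads x = -40 to -19 and 19 to 31, with side cheeks 35 apart, straight up to z = 58, flaring out to z = 68; from x = -19 to 19 no cheeks and no pad: free for fingers down to the deck
- contact (a point): centre of the fixed contact's face: stirrer frame (33, 0, 52) mm; the nub ends up here. The white wall behind it, x = 37 to 44, is 80 high and 43 wide
- prong_tip (a point): midway between the tips of the two hook prongs, at their underside: stirrer frame (28.5, 0, 67) mm. They reach from the contact's wall over the bay at y = +-(9.5 to 13.5), 3 thick, steep lead-in above. The nub passes between them. The fitted cell's shoulder is 2.5 mm under them; pressed down with its flat end on the spring, the cell is wedged back past them and snaps under
- spring (a joint): travel of the spring contact, m: 0 free, grows as it is pushed in (towards -x of the stirrer), stop at 0.012. Stiffness 1.6 N/mm with 2 N preload (8.4 N at 4 mm, 12.4 N at 6.5 mm: what the cell needs to pass the prongs)
- spring_face (a point): centre of the face of the spring contact, an upright steel plate 18 mm wide, 14 mm high (top edge at z = 56 mm); moves with it. Free, it is at stirrer frame (-29, 0, 49) mm. Behind it is a white wall, x = -48 to -56, up to z = 62
- small_cell: thinner cell, 18 mm in diameter, 66 mm long, lying in the other rest; not the one to fit. Origin at its middle, on its axis
- bay_cover: loose flat blue bay cover, 100 x 60 x 11 mm, lying on the bench; stays there. Origin at the centre of its underside
- jar_a: white plastic jar, 48 mm in diameter, 85 mm tall. Origin at the centre of its underside
- jar_b: white plastic jar, 48 mm in diameter, 85 mm tall. Origin at the centre of its underside
- blue_bottle: blue bottle, 60 mm in diameter, 130 mm tall. Origin at the centre of its underside
- beaker: open glass beaker, 70 mm in diameter, 90 mm tall. Origin at the centre of its underside
- screwdriver: screwdriver lying on the bench. Origin on its length, at the bench
- collar: steel ring lying flat, 44 mm outside, 14 mm high. Origin at the centre of its underside
There are look-alikes about, which are no part of the job. What is shaped like the cell but green is not meant.

How it is judged:
By the outcome, as a careful person would: the job done as asked, in the order asked, and still so for the second after the job is handed in, with the robot touching nothing.
It also fails if it takes over 67 s, if anything falls off the work surface, if the arm or the gripper's body presses on something with over 40 N, if the wrist force passes 120 N, or if a joint passes its speed limit or range.

## Robot

A 6-joint arm with a two-finger parallel gripper is mounted at the origin on the work surface. World frame = base frame: x ahead of the robot, y to its left, z up, the work surface at z = 0. Lengths are in mm, angles in rad, forces in N, time in s.
With the tool pointing down it reaches from about 275 to 750 mm from the base axis. Payload 10.2 kg.
Tool frame: the origin (TCP) lies between the finger pads; the fingertips stand 17 mm ahead of it and the grasp point (between the pads) lies 2 mm behind it; z points along the fingers, y is the line along which they close (so a half turn about z gives the same grasp; the last joint's range is limited). The gripper opens to 85 mm and grips with 20 to 120 N. Pads are 22 mm wide; open, the fingers measure 114 mm over their backs; the gripper's body (76 mm by 85 mm) begins 54 mm behind the grasp point. The pads swing forward as they close: fully open they stand 13 mm farther back than shut.
Start: joints at [-1.396, 0.313, 1.498, -0, 1.331, -0.223], TCP at [203.368, -484.017, 248.294] pointing down, gripper open.
Joint ranges: [-2.94, 2.94], [-0.97, 2.17], [0.19, 2.56], [-1.23, 4.37], [0.02, 3.11], [-2.88, 2.88]. Speed limits (rad/s): [2.39, 2.39, 3.01, 3.14, 3.14, 3.14].

## Interface

Orientations are given as a unit quaternion [w, x, y, z].
In Python, from rig import * gives the robot as it stands.
- The arm moves only by the tool step_arm, never from a script. Its argument "commands" is text: rows parted by semicolons, each of 7 numbers parted by spaces: the opening, from 0 (shut) to 1 (fully open), then the shift along the tool's x, y, z in cm, then the turn, a rotation vector about the tool's x, y, z in rad. In form: hand x y z rx ry rz; .... A call has 1 to 20 rows; each row is the pose to reach, as a shift and turn from the pose commanded when the call began, along the tool's axes at that moment; what a row does not reach only later rows make up. A row lasts 1/12 s, in which the tool goes at most 41.7 mm and 7.16 degrees, less where a joint would pass 70% of its speed; a pose out of reach is approached as far as the arm can. A call with a gripper value outside its range is refused whole. The fingers move at their own pace and stop on an object; "newtons" is the grip in N (left out, the last holds). Time passes only in rows, so rows that repeat a pose let the fingers close. It gives the time, the measured TCP pose, the force, the opening and the grip force at its end, in the units of the state.
- sense(): the state, without advancing time (a new reading comes with each control period).
- capture(name): name is "scene" or "top"; returns the picture (420x560x3 uint8, red, green, blue); there is no depth.
- camera_model(name): a dict with "mtx" (3x3 intrinsics, pixels), "eye" and "rotation" of the camera in the world. Camera axes: x right, y down, z forward; pixel columns grow to the right and rows downward; lengths in mm; the calibration is good to about 2 mm. A picture is of the moment at which its call begins. camera_model takes no time and is no camera call.
- finish_job(): hands the job in; it is judged then, once.
Trained networks look in the newest picture that a camera, given by its name, has taken for a name from the list of things; names that differ only in an ending like _2 or _b are one class to them, and where a whole thing is asked for, a point or a joint stands for the part that bears it (a point fixed in the world has none). Each returns a list of dicts, best first, with "score" (0 to 1); they miss things now and then, are a little off and sometimes report something else, mostly with a low value. They report only what shows in the picture. A call takes as long as a camera call. They do not tell look-alikes from the thing itself.
- search_frame(camera, label): "rect" ([centre column, centre row, width, height] in pixels, round what is visible of it).
- trace(camera, label): "mask" (420x560 bool, what is visible of it) and "rect" ([centre column, centre row, width, height] in pixels, round what is visible of it).
- spot_point(camera, label): "xy" ([column, row] in pixels: a listed point, or the origin of a listed thing).
The state is a dict: "time_s": time; "joints": joint angles; "dq": joint speeds; "tau": joint torques, N m; "eef_pos": TCP position; "ee_rot": TCP orientation; "force": force on the tool from outside, world axes, zero at the start; "wrist_torque": the same for the moment, N m; "grip_width": opening from 0.0 (shut) to 1.0 (fully open); "grip_force": force on a finger pad.
Only numpy, scipy, OpenCV 4.12 (cv2) and the standard library are available. Lean on these libraries where they do the work, as an engineer would, in place of code of your own. Each camera call takes 0.05 s, during which the arm holds its last target. There are 200 camera calls.

## Working session

There is one attempt and no reset: what is moved stays moved. The work goes in short steps, Python scripts to look and compute and a tool call to move; the robot and the scene stay as the last step left them, time stands still between calls to the robot, and variables do not carry over. Pictures are saved under pics/ and viewed, at most 10 in all, crops included, and the job is handed in when it is done.

Besides the shell and the picture viewer there is one more tool, called after "Request:" as a command line: name --argument value ..., lists and objects as JSON in quotes. step_arm: Moves the arm, as the interface text tells. Its arguments: {"type":"object","properties":{"commands":{"type":"string"},"newtons":{"type":"number"}},"required":["commands"]}

```bash
mkdir -p pics; cat > h.py <<'E'
from rig import *
import numpy as np, cv2
from scipy.spatial.transform import Rotation as R
def save(n,f,crop=None,s=1):
    im=capture(n)
    if crop: im=im[crop[1]:crop[3],crop[0]:crop[2]]
    im=cv2.resize(im,None,fx=s,fy=s,interpolation=cv2.INTER_CUBIC)
    cv2.imwrite('pics/'+f,im[...,::-1])
def ray(n,p):
    c=camera_model(n);d=np.array(c['rotation'])@np.linalg.solve(np.array(c['mtx']),[p[0],p[1],1.]);return np.array(c['eye'],float),d/np.linalg.norm(d)
def proj(n,P):
    c=camera_model(n);q=np.array(c['mtx'])@(np.array(c['rotation']).T@(np.array(P,float)-np.array(c['eye'])));return q[:2]/q[2]
def atz(n,p,z):
    e,d=ray(n,p);return e+d*(z-e[2])/d[2]
def tri(obs):
    A=np.zeros((3,3));b=np.zeros(3)
    for n,p in obs:
        e,d=ray(n,p);M=np.eye(3)-np.outer(d,d);A+=M;b+=M@e
    X=np.linalg.solve(A,b);return X,[np.round(proj(n,X)-p,1) for n,p in obs]
E
python3 - <<'E'
from h import *
np.set_printoptions(precision=1,suppress=True)
for n in('scene','top'):
    save(n,n+'0.png'); c=camera_model(n);print(n,c)
    for l in('cell','cell_nub','rest_a','stirrer','bay_seat','contact','prong_tip','spring_face','small_cell'):
        print(l,[(np.round(r['xy']),round(r['score'],2)) for r in spot_point(n,l)[:4]])
s=sense();print(s)
E
```

```text
scene {'mtx': array([[384.8,   0. , 278.1],
       [  0. , 384.8, 206.5],
       [  0. ,   0. ,   1. ]]), 'eye': array([ 936.4, -180.5,  752.9]), 'rotation': array([-0.3,  0.8,  0.4, -0.1])}
cell [(array([295., 212.]), 0.97), (array([282., 175.]), 0.86), (array([307., 160.]), 0.69), (array([380., 177.]), 0.51)]
cell_nub [(array([294., 175.]), 0.88), (array([307., 221.]), 0.81), (array([295., 152.]), 0.67), (array([262., 161.]), 0.6)]
rest_a [(array([282., 183.]), 0.63), (array([350., 147.]), 0.49)]
stirrer [(array([204., 290.]), 0.74)]
bay_seat [(array([198., 277.]), 0.71), (array([316., 132.]), 0.52)]
contact [(array([207., 290.]), 0.58)]
prong_tip [(array([203., 286.]), 0.78)]
spring_face [(array([188., 270.]), 0.51)]
small_cell [(array([340., 223.]), 0.56)]
top {'mtx': array([[496.4,   0. , 276. ],
       [  0. , 496.4, 204.7],
       [  0. ,   0. ,   1. ]]), 'eye': array([ 339.4,  101. , 1190.4]), 'rotation': array([ 0.1, -0.7,  0.7, -0.1])}
cell [(array([258., 211.]), 0.71), (array([246., 303.]), 0.67), (array([246., 258.]), 0.59), (array([198., 261.]), 0.56)]
cell_nub [(array([211., 272.]), 0.91), (array([239., 296.]), 0.85), (array([236., 247.]), 0.79), (array([254., 201.]), 0.59)]
rest_a []
stirrer [(array([368., 204.]), 0.94)]
bay_seat [(array([372., 191.]), 0.9)]
contact [(array([369., 182.]), 0.93), (array([152., 204.]), 0.19)]
prong_tip [(array([369., 182.]), 0.98), (array([259., 132.]), 0.35)]
spring_face [(array([376., 207.]), 0.45)]
small_cell [(array([227., 182.]), 0.65)]
{'time_s': 1.0, 'joints': array([-1.4,  0.3,  1.5, -0. ,  1.3, -0.2]), 'dq': array([-0., -0., -0., -0.,  0.,  0.]), 'tau': array([  0. , -41.2, -26. ,  -0. ,   0. ,   0. ]), 'eef_pos': array([ 203.4, -484. ,  248.3]), 'ee_rot': array([-0. ,  1. ,  0.2, -0. ]), 'force': array([-0.6,  0.1, -0.6]), 'wrist_torque': array([-0., -0., -0.]), 'grip_force': 0.0, 'grip_width': 0.9949894827892906}
```

View pics/scene0.png

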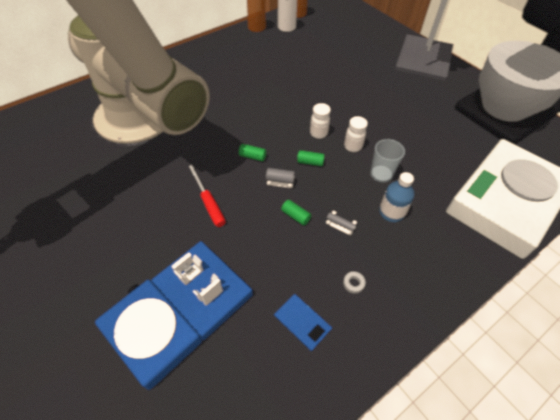

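View pics/top0.png

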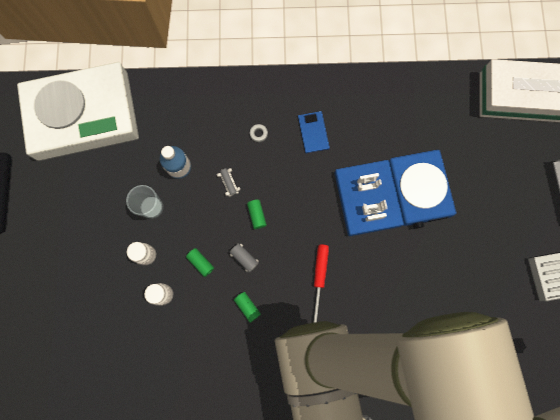

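```bash
sed -i "s/np.array(c\['rotation'\])/RM(c)/g" h.py; cat >> h.py <<'E'
def RM(c):
    q=np.array(c['rotation']);return R.from_quat(q[[1,2,3,0]]).as_matrix()
E
python3 - <<'E'
from h import *
np.set_printoptions(precision=1,suppress=True)
def t(l,a,b): print(l,*tri([('scene',a),('top',b)]))
a=capture('scene');b=capture('top')
f=lambda im,c:cv2.resize(im[c[1]:c[3],c[0]:c[2]],(390,390),interpolation=cv2.INTER_CUBIC)
cr=[f(a,(250,145,315,210)),f(b,(215,225,280,290)),f(a,(160,235,260,335)),f(b,(325,150,415,240))]
o=np.hstack(cr[:2]);p=np.hstack(cr[2:])
cv2.imwrite('pics/cell.png',o[...,::-1]);cv2.imwrite('pics/bay.png',p[...,::-1])
S={n:{l:[np.array(r['xy']) for r in spot_point(n,l)] for l in('cell','cell_nub','bay_seat','contact','prong_tip','spring_face')} for n in('scene','top')}
near=lambda L,p:min(L,key=lambda x:np.linalg.norm(x-p),default=None)
for l,x,y in(('cell',(281,178),(244,258)),('cell_nub',(294,175),(236,247)),('bay_seat',(198,277),(372,191)),('contact',(207,290),(369,182)),('prong_tip',(203,286),(369,182)),('spring_face',(188,270),(376,207))):
    u,v=near(S['scene'][l],x),near(S['top'][l],y); print(u,v)
    if u is not None and v is not None:t(l,u,v)
for n in('scene','top'):
    for r in trace(n,'cell'):
        m=r['mask'];ys,xs=np.nonzero(m);print(n,r['score'],capture.__name__,xs.mean(),ys.mean(),np.array(r['rect']),cv2.minAreaRect(np.c_[xs,ys].astype(np.float32)))
E
```

```text
[281.6 177.5] [246. 257.]
cell [452.  187.1  23.1] [array([-2. ,  0.3]), array([-1.9, -1.1])]
[292.7 177.5] [237.3 244.1]
cell_nub [479.5 203.4  38.9] [array([-0.8,  0.1]), array([-0.8, -0.4])]
[196.6 280.4] [369.7 192.4]
bay_seat [ 589.8 -112.7   57.3] [array([ 1.5, -0.3]), array([1.2, 0.4])]
[208.1 287.3] [368.7 181.4]
contact [ 616.4 -106.6   63.1] [array([-0.8,  0.1]), array([-0.6, -0.2])]
[201.5 286.1] [365.9 182.3]
prong_tip [ 611.  -107.8   64.8] [array([ 3.8, -0.8]), array([3. , 0.9])]
[187.2 270.7] [374.7 208.2]
spring_face [ 554.8 -120.2   49.3] [array([-0.4,  0.1]), array([-0.3, -0.1])]
scene 0.96 drawn_camera 295.97156398104266 211.78436018957345 [296.9 212.4  32.6  24.1] ((295.8811950683594, 211.68812561035156), (31.060592651367188, 14.284313201904297), 32.2756462097168)
scene 0.9 drawn_camera 280.03478260869565 175.5536231884058 [280.8 175.6  24.   15.2] ((280.0611572265625, 175.54147338867188), (27.09356117248535, 12.952044486999512), 7.594643592834473)
scene 0.71 drawn_camera 252.81931464174454 152.09657320872273 [254.8 154.3  23.8  15.6] ((252.55885314941406, 152.264
[... 262 characters left out ...]
drawn_camera 255.3872053872054 212.32659932659934 [256.4 212.8  11.8  29.9] ((255.0192413330078, 212.59616088867188), (27.064027786254883, 11.963085174560547), 78.69007110595703)
top 0.65 drawn_camera 243.44159544159544 257.5698005698006 [245.1 258.2  24.6  25.1] ((243.25001525878906, 257.25), (27.577163696289062, 12.727920532226562), 45.0)
top 0.65 drawn_camera 246.03361344537817 306.7843137254902 [246.1 308.5  21.1  26.3] ((245.96966552734375, 306.322265625), (28.00913429260254, 13.332563400268555), 53.746158599853516)
top 0.29 drawn_camera 143.7117903930131 201.5414847161572 [143.3 201.3  34.2  35. ] ((144.00001525878906, 202.50001525878906), (37.47665786743164, 30.405588150024414), 45.0)
```

View pics/cell.png

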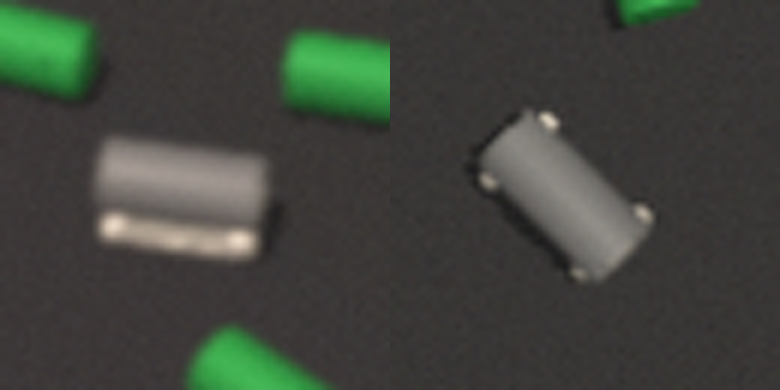

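View pics/bay.png

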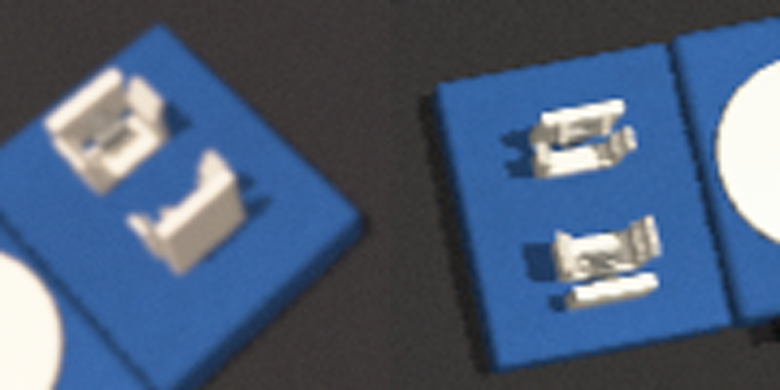

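Scene picture: the grey thick cell lies at scene (281,177) / top (244,257) in a white rest. The three same-sized green cylinders, scene (254,153), (311,158), (296,212), are look-alikes. The thin grey one at scene (341,223) / top (228,182) is the small cell. The crop confirms that the grey 32 mm one is the cell. The bay is at scene (197,280) / top (370,192), with its prong wall towards the top of the top view. Next I fit both poses.

```bash
cat >> h.py <<'E'
from scipy.optimize import minimize
def hullmask(n,groups,box,s=8):
    x0,y0,x1,y1=box;m=np.zeros(((y1-y0)*s,(x1-x0)*s),np.uint8)
    for G in groups:
        q=np.array([proj(n,P) for P in G]);q=((q+.5-[x0,y0])*s-.5)
        cv2.fillConvexPoly(m,cv2.convexHull(np.round(q*16).astype(np.int32)),255,shift=4)
    return cv2.resize(m,(x1-x0,y1-y0),interpolation=cv2.INTER_AREA)/255.
def cyl(c,d,r=16,a=-33,b=31,k=24):
    d=d/np.linalg.norm(d);u=np.cross(d,[0.3,0.1,1]);u/=np.linalg.norm(u);v=np.cross(d,u)
    t=np.linspace(0,2*np.pi,k,False);ring=np.outer(np.cos(t),u)+np.outer(np.sin(t),v)
    return np.vstack([c+a*d+r*ring,c+b*d+r*ring])
def box3(x0,x1,y0,y1,z0,z1): return np.array([[x,y,z] for x in(x0,x1) for y in(y0,y1) for z in(z0,z1)],float)
def stir(p,G):
    c,s=np.cos(p[2]),np.sin(p[2]);return G@np.array([[c,s,0],[-s,c,0],[0,0,1]])+[p[0],p[1],0]
E
python3 - <<'E'
from h import *
np.set_printoptions(precision=3,suppress=True)
I={n:capture(n) for n in('scene','top')}
for n in I: cv2.imwrite(f'pics/raw_{n}.png',I[n][...,::-1])
bx={'scene':(80,225,270,400),'top':(320,130,475,250)}
M={}
for n,b in bx.items():
    im=I[n][b[1]:b[3],b[0]:b[2]].astype(int);m=(im[...,2]-im[...,0]>25).astype(np.uint8)
    k,l,st,_=cv2.connectedComponentsWithStats(m);m=(l==1+np.argmax(st[1:,4])).astype(np.uint8)
    h,_=cv2.findContours(m,0,1);o=np.zeros_like(m);cv2.drawContours(o,h,-1,1,-1);M[n]=o.astype(float)
def cost(p,ns):
    G=[stir(p,box3(-80,84,-66,66,0,30)),stir(p,box3(-80,84,-190,-66,0,p[3]))]
    return sum(np.abs(hullmask(n,G,bx[n])-M[n]).sum() for n in ns)
for ns in(['scene'],['top'],['scene','top']):
    r=minimize(cost,[588,-113,.22,35],args=(ns,),method='Nelder-Mead',options=dict(initial_simplex=np.array([588,-113,.22,35])+np.vstack([np.zeros(4),np.diag([8,8,.08,6])])))
    print(ns,r.x,r.fun,[M[n].sum() for n in ns])
# cell
bc={'scene':(255,155,310,200),'top':(222,235,268,282)}
C={}
for n,b in bc.items():
    L=trace(n,'cell');q=np.array([281,176]) if n=='scene' else np.array([244,257])
    rr=min(L,key=lambda r:np.linalg.norm(np.array(r['rect'][:2])-q));C[n]=rr['mask'][b[1]:b[3],b[0]:b[2]].astype(float)
def cc(p,ns):
    d=np.array([np.cos(p[2]),np.sin(p[2]),0]);return sum(np.abs(hullmask(n,[cyl(np.array([p[0],p[1],26]),d)],bc[n])-C[n]).sum() for n in ns)
for ns in(['scene'],['top'],['scene','top']):
    r=minimize(cc,[455,185,.8],args=(ns,),method='Nelder-Mead',options=dict(initial_simplex=np.array([455,185,.8])+np.vstack([np.zeros(3),np.diag([8,8,.15])])))
    print(ns,r.x,r.fun,[C[n].sum() for n in ns])
E
```

```text
['scene'] [ 584.326 -110.773    0.165   42.465] 231.02352941176468 [np.float64(11727.0)]Traceback (most recent call last):
  File "<stdin>", line 15, in <module>
    res = _minimize_neldermead(fun, x0, args, callback, bounds=bounds,
                               **options)
    fxr = func(xr)
    fx = function(np.copy(x), *(wrapper_args + args))
  File "<stdin>", line 13, in cost
  File "<stdin>", line 13, in <genexpr>
  File "h.py", line 26, in hullmask
    q=np.array([proj(n,P) for P in G]);q=((q+.5-[x0,y0])*s-.5)
                ~~~~^^^^^
  File "h.py", line 12, in proj
    c=camera_model(n);q=np.array(c['mtx'])@(RM(c).T@(np.array(P,float)-np.array(c['eye'])));return q[:2]/q[2]
ValueError: time passes only in moves, steps and waits
```

```bash
sed -i '3i import functools\ncamera_model=functools.lru_cache(None)(camera_model)' h.py
cat > fit.py <<'E'
from h import *
np.set_printoptions(precision=3,suppress=True)
I={n:cv2.imread(f'pics/raw_{n}.png')[...,::-1] for n in('scene','top')}
bx={'scene':(80,225,270,400),'top':(320,130,475,250)}
M={}
for n,b in bx.items():
    im=I[n][b[1]:b[3],b[0]:b[2]].astype(int);m=(im[...,2]-im[...,0]>25).astype(np.uint8)
    k,l,st,_=cv2.connectedComponentsWithStats(m);m=(l==1+np.argmax(st[1:,4])).astype(np.uint8)
    h,_=cv2.findContours(m,0,1);o=np.zeros_like(m);cv2.drawContours(o,h,-1,1,-1);M[n]=o.astype(float)
def cost(p,ns):
    G=[stir(p,box3(-80,84,-66,66,0,30)),stir(p,box3(-80,84,-190,-66,0,p[3]))]
    return sum(np.abs(hullmask(n,G,bx[n])-M[n]).sum() for n in ns)
for ns in(['scene'],['top'],['scene','top']):
    r=minimize(cost,[588,-113,.22,35],args=(ns,),method='Nelder-Mead',options=dict(initial_simplex=np.array([588,-113,.22,35])+np.vstack([np.zeros(4),np.diag([8,8,.08,6])])))
    print(ns,r.x,r.fun,[M[n].sum() for n in ns])
# cell
bc={'scene':(255,155,310,200),'top':(222,235,268,282)}
C={}
for n,b in bc.items():
    L=trace(n,'cell');q=np.array([281,176]) if n=='scene' else np.array([244,257])
    rr=min(L,key=lambda r:np.linalg.norm(np.array(r['rect'][:2])-q));C[n]=rr['mask'][b[1]:b[3],b[0]:b[2]].astype(float)
def cc(p,ns):
    d=np.array([np.cos(p[2]),np.sin(p[2]),0]);return sum(np.abs(hullmask(n,[cyl(np.array([p[0],p[1],p[3]]),d)],bc[n])-C[n]).sum() for n in ns)
for ns in(['scene'],['top'],['scene','top']):
    r=minimize(cc,[455,185,.8,26],args=(ns,),method='Nelder-Mead',options=dict(initial_simplex=np.array([455,185,.8,26])+np.vstack([np.zeros(4),np.diag([8,8,.15,5 if len(ns)>1 else 1e-9])])))
    print(ns,r.x,r.fun,[C[n].sum() for n in ns])
# nub side: brightness along the axis beyond both ends
X=r.x;d=np.array([np.cos(X[2]),np.sin(X[2]),0])
for n in I: print(n,[(s,I[n][tuple(np.round(proj(n,np.array([X[0],X[1],28])+s*d)).astype(int)[::-1])].tolist()) for s in(-38,-36,-34,-32,-29,29,32,34,36,38)])
E
python3 fit.py
```

```text
['scene'] [ 584.326 -110.773    0.165   42.465] 231.02352941176468 [np.float64(11727.0)]
['top'] [ 586.061 -113.85     0.169   36.326] 133.06274509803922 [np.float64(7503.0)]
['scene', 'top'] [ 584.802 -111.59     0.164   39.731] 456.39607843137253 [np.float64(11727.0), np.float64(7503.0)]
['scene'] [449.341 192.377   0.789  26.   ] 28.478431372549018 [np.float64(339.0)]
['top'] [449.784 189.805   0.766  26.   ] 21.1843137254902 [np.float64(384.0)]
['scene', 'top'] [450.121 190.079   0.775  28.644] 60.45098039215687 [np.float64(339.0), np.float64(384.0)]
scene [(-38, [79, 74, 72]), (-36, [114, 107, 102]), (-34, [114, 107, 102]), (-32, [137, 128, 122]), (-29, [150, 140, 135]), (29, [138, 130, 124]), (32, [119, 113, 106]), (34, [91, 85, 81]), (36, [68, 63, 60]), (38, [68, 63, 60])]
top [(-38, [73, 70, 66]), (-36, [104, 100, 94]), (-34, [135, 132, 122]), (-32, [143, 140, 135]), (-29, [143, 141, 134]), (29, [135, 132, 125]), (32, [89, 86, 83]), (34, [41, 37, 38]), (36, [49, 45, 45]), (38, [57, 54, 53])]
```

```bash
cat >> h.py <<'E'
def pose():
    s=sense();q=np.array(s['ee_rot']);return np.array(s['eef_pos']),R.from_quat(q[[1,2,3,0]])
def target(yaw,tilt):
    "tool rotation: tool x along cell axis (yaw), nub up by tilt"
    x=np.array([np.cos(yaw)*np.cos(tilt),np.sin(yaw)*np.cos(tilt),np.sin(tilt)])
    y=np.cross([0,0,-1.],x);y/=np.linalg.norm(y);return R.from_matrix(np.c_[x,y,np.cross(x,y)])
def cmd(P,Rt,base=None):
    p,r=base or pose();print('cm',np.round(r.inv().apply(np.array(P)-p)/10,3),'rot',np.round((r.inv()*Rt).as_rotvec(),4))
E
python3 - <<'E'
from h import *
p,r=pose();s=sense();print(s['time_s'],p,r.as_matrix().round(3),s['joints'])
cmd([449.5,191,130],target(.777,0));cmd([449.5,191,130],target(.777+np.pi,0))
E
```

```text
2.0 [ 203.36887372 -484.01506838  248.28633673] [[ 0.922  0.387 -0.   ]
 [ 0.387 -0.922  0.   ]
 [ 0.    -0.    -1.   ]] [-1.39639657e+00  3.12909211e-01  1.49770829e+00 -3.93429576e-06
  1.33099539e+00 -2.23405511e-01]
cm [ 48.841 -52.695  11.83 ] rot [-0.     -0.     -0.3792]
cm [ 48.841 -52.695  11.83 ] rot [-0.      0.      2.7624]
```

Request:
step_arm --commands "1 48.8 -52.7 11.8 0 0 -0.379; 1 48.8 -52.7 11.8 0 0 -0.379; 1 48.8 -52.7 11.8 0 0 -0.379; 1 48.8 -52.7 11.8 0 0 -0.379; 1 48.8 -52.7 11.8 0 0 -0.379; 1 48.8 -52.7 11.8 0 0 -0.379; 1 48.8 -52.7 11.8 0 0 -0.379; 1 48.8 -52.7 11.8 0 0 -0.379; 1 48.8 -52.7 11.8 0 0 -0.379; 1 48.8 -52.7 11.8 0 0 -0.379; 1 48.8 -52.7 11.8 0 0 -0.379; 1 48.8 -52.7 11.8 0 0 -0.379; 1 48.8 -52.7 11.8 0 0 -0.379; 1 48.8 -52.7 11.8 0 0 -0.379; 1 48.8 -52.7 11.8 0 0 -0.379; 1 48.8 -52.7 11.8 0 0 -0.379; 1 48.8 -52.7 11.8 0 0 -0.379; 1 48.8 -52.7 11.8 0 0 -0.379; 1 48.8 -52.7 11.8 0 0 -0.379; 1 48.8 -52.7 11.8 0 0 -0.379"

```text
time_s: 3.67
eef_pos: [448.9, 191.5, 129.9]
ee_rot: [-0.0, 0.925, 0.38, -0.0]
force: [0.3, -0.4, 1.4]
grip_width: 1.001
grip_force: 0.0
```

Request:
step_arm --commands "1 48.8 -52.7 11.8 0 0 -0.379"

```text
time_s: 3.75
eef_pos: [449.3, 228.0, 124.5]
ee_rot: [0.001, 0.901, 0.433, 0.0]
force: [0.8, -0.1, 0.3]
grip_width: 1.0
grip_force: 0.0
```

```bash
python3 - <<'E'
from h import *
cmd([449.5,191,80],target(.777,0));cmd([449.5,191,25],target(.777,0))
E
```

```text
cm [-2.88   2.318  4.453] rot [ 0.002  -0.0002  0.1186]
cm [-2.881  2.307  9.953] rot [ 0.002  -0.0002  0.1186]
```

Request:
step_arm --commands "1 -2.88 2.32 0.5 0.002 0 0.119; 1 -2.88 2.32 2 0.002 0 0.119; 1 -2.88 2.32 4.5 0.002 0 0.119; 1 -2.88 2.31 4.5 0.002 0 0.119; 1 -2.88 2.31 4.5 0.002 0 0.119"

```text
time_s: 4.17
eef_pos: [447.8, 194.1, 78.6]
ee_rot: [-0.001, 0.925, 0.381, -0.001]
force: [-0.2, -0.5, 0.3]
grip_width: 1.002
grip_force: 0.0
```

```bash
python3 - <<'E'
from h import *
p,r=pose();print(p,r.as_matrix().round(3)); cmd([449.5,191,25],target(.777,0))
a=capture('scene');b=capture('top')
f=lambda im,c:cv2.resize(im[c[1]:c[3],c[0]:c[2]],(390,390),interpolation=cv2.INTER_CUBIC)
cv2.imwrite('pics/pre.png',np.hstack([f(a,(225,110,325,210)),f(b,(205,215,285,295))])[...,::-1])
E
```

```text
[447.7758618  194.12255473  78.62119898] [[ 0.71   0.704 -0.003]
 [ 0.704 -0.71   0.001]
 [-0.002 -0.003 -1.   ]]
cm [-0.089  0.359  5.361] rot [-0.003   0.0016  0.0045]
```

View pics/pre.png

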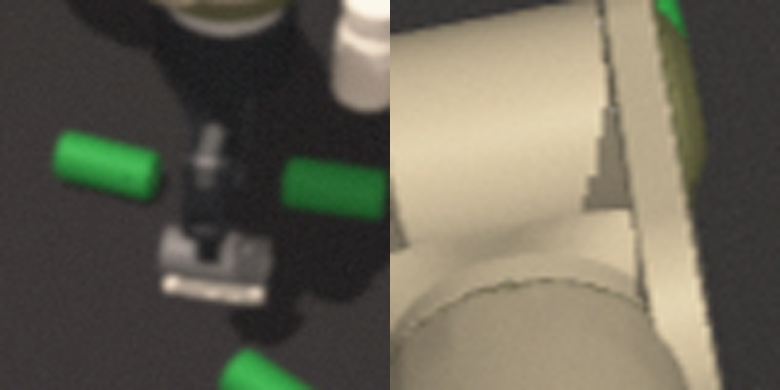

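The scene half shows the near finger at the middle of the cell (crop 210,240). The arm hides the top view. I descend and grip.

Request:
step_arm --commands "1 -0.09 0.36 2 0 0 0.004; 1 -0.09 0.36 4 0 0 0.004; 1 -0.09 0.36 5.35 0 0 0.004; 1 -0.09 0.36 5.35 0 0 0.004; 1 -0.09 0.36 5.35 0 0 0.004; 0.3 -0.09 0.36 5.35 0 0 0.004; 0.2 -0.09 0.36 5.35 0 0 0.004; 0.2 -0.09 0.36 5.35 0 0 0.004; 0.2 -0.09 0.36 5.35 0 0 0.004; 0.2 -0.09 0.36 5.35 0 0 0.004; 0.2 -0.09 0.36 5.35 0 0 0.004; 0.2 -0.09 0.36 5.35 0 0 0.004; 0.2 -0.09 0.36 5.35 0 0 0.004; 0.2 -0.09 0.36 5.35 0 0 0.004; 0.2 -0.09 0.36 5.35 0 0 0.004" --newtons 50

```text
time_s: 5.52
eef_pos: [449.6, 192.5, 25.7]
ee_rot: [-0.001, 0.925, 0.379, -0.0]
force: [-3.8, 3.5, 7.9]
grip_width: 0.36
grip_force: 48.7
```

```bash
python3 - <<'E'
from h import *
cmd([580,-113,180],target(.166,.52));print(pose()[1].as_matrix().round(3))
E
```

```text
cm [-12.169  30.863 -15.522] rot [-0.162   0.5042  0.5977]
[[ 0.712  0.702 -0.002]
 [ 0.702 -0.712  0.002]
 [ 0.    -0.003 -1.   ]]
```

Request:
step_arm --commands "0.2 0 0 -2 0 0 0; 0.2 0 0 -6 0 0 0; 0.2 0 0 -10 0 0 0; 0.2 0 0 -14 0 0 0; 0.2 -12.17 30.86 -15.5 -0.162 0.504 0.598; 0.2 -12.17 30.86 -15.5 -0.162 0.504 0.598; 0.2 -12.17 30.86 -15.5 -0.162 0.504 0.598; 0.2 -12.17 30.86 -15.5 -0.162 0.504 0.598; 0.2 -12.17 30.86 -15.5 -0.162 0.504 0.598; 0.2 -12.17 30.86 -15.5 -0.162 0.504 0.598; 0.2 -12.17 30.86 -15.5 -0.162 0.504 0.598; 0.2 -12.17 30.86 -15.5 -0.162 0.504 0.598; 0.2 -12.17 30.86 -15.5 -0.162 0.504 0.598; 0.2 -12.17 30.86 -15.5 -0.162 0.504 0.598; 0.2 -12.17 30.86 -15.5 -0.162 0.504 0.598; 0.2 -12.17 30.86 -15.5 -0.162 0.504 0.598; 0.2 -12.17 30.86 -15.5 -0.162 0.504 0.598; 0.2 -12.17 30.86 -15.5 -0.162 0.504 0.598"

```text
time_s: 7.02
eef_pos: [580.2, -112.4, 179.5]
ee_rot: [-0.021, 0.963, 0.081, 0.256]
force: [0.4, -0.0, -1.4]
grip_width: 0.356
grip_force: 50.4
```

```bash
python3 - <<'E'
from h import *
np.set_printoptions(precision=2,suppress=True)
p,r=pose();print(p,r.as_matrix().round(3),sense()['force'],sense()['grip_force'])
a=capture('scene');b=capture('top')
for n,im in(('scene',a),('top',b)): cv2.imwrite(f'pics/held_{n}.png',im[...,::-1])
x=r.as_matrix()[:,0];q=r.as_matrix()[:,2]
for n in('scene','top'):
    print(n,'pred cell',proj(n,p-2*q),'nub',proj(n,p-2*q+33*x))
    for l in('cell','cell_nub','prong_tip','contact','bay_seat'):print(l,[(np.round(r['xy'],1),round(r['score'],2)) for r in spot_point(n,l)[:4]])
f=lambda im,c:cv2.resize(im[c[1]:c[3],c[0]:c[2]],(390,390),interpolation=cv2.INTER_CUBIC)
cv2.imwrite('pics/held.png',np.hstack([f(a,(150,205,280,335)),f(b,(320,130,440,250))])[...,::-1])
E
```

```text
[ 580.21 -112.37  179.54] [[ 0.86  0.17  0.49]
 [ 0.14 -0.99  0.08]
 [ 0.5   0.   -0.87]] [ 0.38 -0.01 -1.36] 50.40148437023163
scene pred cell [183.37 244.39] nub [192.3  250.02]
cell [(array([254.8, 155.2]), 0.87), (array([294.3, 210.7]), 0.84), (array([308.3, 159.2]), 0.71)]
cell_nub [(array([192.3, 253.3]), 0.91), (array([262.2, 157.3]), 0.89), (array([293.6, 152.5]), 0.71), (array([307., 218.]), 0.67)]
prong_tip [(array([204.1, 286.2]), 0.97)]
contact [(array([204.2, 288.8]), 0.61), (array([207.7, 288.4]), 0.56)]
bay_seat [(array([198.1, 276.9]), 0.59)]
top pred cell [381.63 184.69] nub [380.03 169.56]
cell [(array([247. , 306.5]), 0.75), (array([199.8, 262.9]), 0.73), (array([383.8, 184.6]), 0.66), (array([256.2, 211. ]), 0.59)]
cell_nub [(array([238.2, 297.2]), 0.81), (array([253.3, 200.5]), 0.74), (array([384. , 168.5]), 0.63), (array([208.8, 271.9]), 0.62)]
prong_tip [(array([370.3, 179. ]), 0.6)]
contact [(array([368. , 182.7]), 0.58), (array([146.3, 251.5]), 0.4)]
bay_seat [(array([371.9, 192.5]), 0.78)]
```

View pics/held.png

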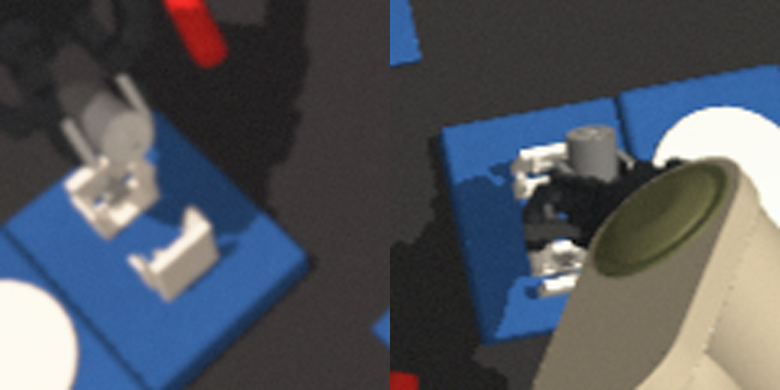

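The cell is held with its nub towards the prong wall: nub at scene (191,249) / top (382,170). Predicted from the arm pose, these come to (192,250) and (380,170). Next I work out each camera's offset so the bay can be referred to the arm.

```bash
cat > held.py <<'E'
from h import *
np.set_printoptions(precision=2,suppress=True)
p,r=pose();Rm=r.as_matrix();x,y,q=Rm.T
c0=p-2*q
out=[]
for n in('scene','top'):
    I=cv2.imread(f'pics/held_{n}.png')[...,::-1].astype(np.float32)
    g=cv2.GaussianBlur(cv2.cvtColor(I.astype(np.uint8),cv2.COLOR_RGB2LAB).astype(np.float32),(0,0),.6)
    G=sum(np.hypot(cv2.Sobel(g[...,k],-1,1,0),cv2.Sobel(g[...,k],-1,0,1)) for k in range(3))
    t=np.linspace(0,2*np.pi,120,False);ring=np.outer(np.cos(t),y)+np.outer(np.sin(t),q)
    face=c0+31*x+16*ring
    # silhouette side generators
    F=proj
    sides=[]
    e=np.array(camera_model(n)['eye']);
    v=[np.dot(m,e-c0)/16 for m in ring];z=[i for i in range(120) if (v[i]-1)*(v[i-1]-1)<0]
    for i in z: sides+= [c0+s*x+16*ring[i] for s in np.linspace(14,31,40)]
    pts=np.array([proj(n,P) for P in np.vstack([face,sides])]).astype(np.float32)
    best=[]
    for du in np.arange(-5,5.1,.2):
        for dv in np.arange(-5,5.1,.2):
            m=pts+np.float32([du,dv]);best.append((cv2.remap(G,m[:,0].copy().reshape(1,-1),m[:,1].copy().reshape(1,-1),1).mean(),round(du,1),round(dv,1)))
    best.sort(reverse=True);print(n,best[:4],best[200]);print([ (l,[np.round(k['xy'],1) for k in spot_point(n,l)[:1]]) for l in('prong_tip','contact')])
E
python3 held.py; python3 - <<'E'
from h import *
for n,c in(('scene',(584.326,-110.773,.165)),('top',(586.06,-113.85,.169))):
    for P in([0,0,30],[28.5,0,67]): 
        w=stir(c,np.array([P],float))[0];print(n,P,w.round(1),proj(n,w).round(1))
    J=[(proj(n,w+d)-proj(n,w)).round(3) for d in np.eye(3)];print('px/mm',J)
E
```

```text
scene [(np.float32(146.7729), np.float64(1.0), np.float64(0.4)), (np.float32(146.75299), np.float64(1.0), np.float64(0.2)), (np.float32(146.59073), np.float64(1.2), np.float64(0.4)), (np.float32(146.50584), np.float64(1.2), np.float64(0.2))] (np.float32(129.55264), np.float64(1.0), np.float64(2.6))
[('prong_tip', [array([204.1, 286.2])]), ('contact', [array([204.2, 288.8])])]
top [(np.float32(224.79292), np.float64(0.4), np.float64(0.2)), (np.float32(224.44872), np.float64(0.4), np.float64(0.0)), (np.float32(224.26016), np.float64(0.6), np.float64(0.0)), (np.float32(224.20082), np.float64(0.6), np.float64(0.2))] (np.float32(192.10101), np.float64(0.4), np.float64(3.4))
[('prong_tip', [array([370.3, 179. ])]), ('contact', [array([368. , 182.7])])]
scene [0, 0, 30] [ 584.3 -110.8   30. ] [199.8 283.3]
scene [28.5, 0, 67] [ 612.4 -106.1   67. ] [206.2 284.9]
px/mm [array([0.265, 0.395]), array([ 0.456, -0.288]), array([-0.076, -0.218])]
top [0, 0, 30] [ 586.1 -113.8   30. ] [369.5 196.8]
top [28.5, 0, 67] [ 614.2 -109.1   67. ] [369.5 181.7]
px/mm [array([-0.024, -0.418]), array([-0.431,  0.009]), array([ 0.075, -0.104])]
```

```bash
cat > edge.py <<'E'
from h import *
np.set_printoptions(precision=3,suppress=True)
def seg(a,b,k=60): return np.linspace(a,b,k)
D=[seg(a,b) for a,b in(([84,-66,30],[84,66,30]),([84,66,30],[-80,66,30]),([-80,66,30],[-80,-66,30]))]
W=[seg(a,b,50) for a,b in(([44,-21.5,80],[44,21.5,80]),([37,-21.5,80],[37,21.5,80]),([-48,-21.5,62],[-48,21.5,62]),([-56,-21.5,62],[-56,21.5,62]))]
pts=np.vstack(D+W)
def gr(n):
    g=cv2.GaussianBlur(cv2.cvtColor(cv2.imread(f'pics/raw_{n}.png'),cv2.COLOR_BGR2LAB).astype(np.float32),(0,0),.7)
    return sum(np.hypot(cv2.Sobel(g[...,k],-1,1,0),cv2.Sobel(g[...,k],-1,0,1)) for k in range(3))
Gs={n:np.minimum(gr(n),250) for n in('scene','top')}
def score(p,ns):
    s=0
    for n in ns:
        c=camera_model(n);Q=(stir(p,pts)-np.array(c['eye']))@RM(c)@np.array(c['mtx']).T;m=(Q[:,:2]/Q[:,2:]).astype(np.float32)
        s-=cv2.remap(Gs[n],m[:,0].copy().reshape(1,-1),m[:,1].copy().reshape(1,-1),1).mean()
    return s
for ns in(['scene'],['top']):
    best=min((minimize(score,[x0,y0,w0],args=(ns,),method='Nelder-Mead',options=dict(initial_simplex=np.array([x0,y0,w0])+np.vstack([np.zeros(3),np.diag([2,2,.02])]))) for x0 in(583,585,587) for y0 in(-111,-113,-115) for w0 in(.16,.18)),key=lambda r:r.fun)
    print(ns,best.x,best.fun)
E
python3 edge.py
```

```text
['scene'] [ 585.892 -112.127    0.164] -203.2238311767578
['top'] [ 585.341 -113.718    0.165] -239.41848754882812
```

```bash
cat >> h.py <<'E'
ST=(585.1,-113.0,.165)
def wp(C,th,off=0.5,yaw=None):
    Rt=target(ST[2] if yaw is None else yaw,th);return stir(ST,np.array([C],float))[0]+off*Rt.as_matrix()[:,2],Rt
def by(th,z0,comp):
    "cell middle in stirrer frame from tilt, low corner height, spring push"
    s,c=np.sin(th),np.cos(th);x0=-29-comp+max(56-z0,0)*np.tan(th);return [x0+33*c-16*s,0,z0+33*s+16*c]
def st():
    s=sense();p,r=pose();f=R.from_euler('z',-ST[2]).apply(s['force']);q=r.as_matrix()[:,2];C=R.from_euler('z',-ST[2]).apply(p-.5*q-[ST[0],ST[1],0])
    th=np.arcsin(r.as_matrix()[2,0]);print('t',round(s['time_s'],2),'C',C.round(1),'tilt',th.round(3),'F',f.round(1),'M',np.round(s['wrist_torque'],2),'grip',round(s['grip_force'],1),round(s['grip_width'],3))
E
python3 - <<'E'
from h import *
st()
for a in((.6,80,-3),(.6,46,-3)): C=by(*a);print(a,np.round(C,1));cmd(*wp(C,a[0]))
E
```

```text
t 7.82 C [ -5.    0.4 179.9] tilt 0.52 F [-0.7  0.5 -1.2] M [-0.09  0.37 -0.05] grip 50.4 0.357
(0.6, 80, -3) [ -7.8   0.  111.8]
cm [-3.619  0.031  5.764] rot [0.0002 0.0799 0.0013]
(0.6, 46, -3) [-1.   0.  77.8]
cm [-4.715  0.028  9.055] rot [0.0002 0.0799 0.0013]
```

Request:
step_arm --commands "0.2 -1.2 0.03 2.4 0 0.08 0; 0.2 -2.4 0.03 4.6 0 0.08 0; 0.2 -3.4 0.03 6.5 0 0.08 0; 0.2 -4.0 0.03 7.7 0 0.08 0; 0.2 -4.4 0.03 8.5 0 0.08 0; 0.2 -4.7 0.03 9.05 0 0.08 0; 0.2 -4.7 0.03 9.05 0 0.08 0; 0.2 -4.7 0.03 9.05 0 0.08 0"

```text
time_s: 8.48
eef_pos: [584.4, -112.8, 77.4]
ee_rot: [-0.024, 0.952, 0.079, 0.294]
force: [-0.5, 0.7, -2.3]
grip_width: 0.356
grip_force: 50.5
```

```bash
python3 - <<'E'
from h import *
st()
for a in((.6,46,0),(.6,46,4)): C=by(*a);print(a,np.round(C,1));cmd(*wp(C,a[0]))
for n in('scene','top'): cv2.imwrite(f'pics/held_{n}.png',capture(n)[...,::-1])
a,b=[cv2.imread(f'pics/held_{n}.png') for n in('scene','top')]
f=lambda im,c:cv2.resize(im[c[1]:c[3],c[0]:c[2]],(400,400),interpolation=cv2.INTER_CUBIC)
cv2.imwrite('pics/in1.png',np.hstack([f(a,(155,235,255,335)),f(b,(330,150,410,230))]))
E
python3 held.py
```

```text
t 8.48 C [-0.9  0.3 77.8] tilt 0.6 F [-0.4  0.8 -2.3] M [0.17 0.52 0.08] grip 50.5 0.356
(0.6, 46, 0) [-4.   0.  77.8]
cm [-0.247  0.026 -0.175] rot [-0.0006  0.0005  0.0012]
(0.6, 46, 4) [-8.   0.  77.8]
cm [-0.577  0.025 -0.401] rot [-0.0006  0.0005  0.0012]
scene [(np.float32(208.92102), np.float64(3.0), np.float64(1.8)), (np.float32(208.45355), np.float64(3.0), np.float64(1.6)), (np.float32(208.42928), np.float64(3.0), np.float64(2.0)), (np.float32(208.34), np.float64(3.2), np.float64(1.8))] (np.float32(180.50789), np.float64(4.8), np.float64(2.2))
[('prong_tip', [array([205.8, 284.9])]), ('contact', [array([206.1, 286.5])])]
top [(np.float32(327.5115), np.float64(-1.0), np.float64(-5.0)), (np.float32(326.9653), np.float64(-0.8), np.float64(-5.0)), (np.float32(325.2044), np.float64(-0.6), np.float64(-5.0)), (np.float32(324.27325), np.float64(-1.2), np.float64(-5.0))] (np.float32(242.57133), np.float64(1.0), np.float64(-4.4))
[('prong_tip', [array([370.3, 184.6])]), ('contact', [array([370.1, 181.5])])]
```

View pics/in1.png

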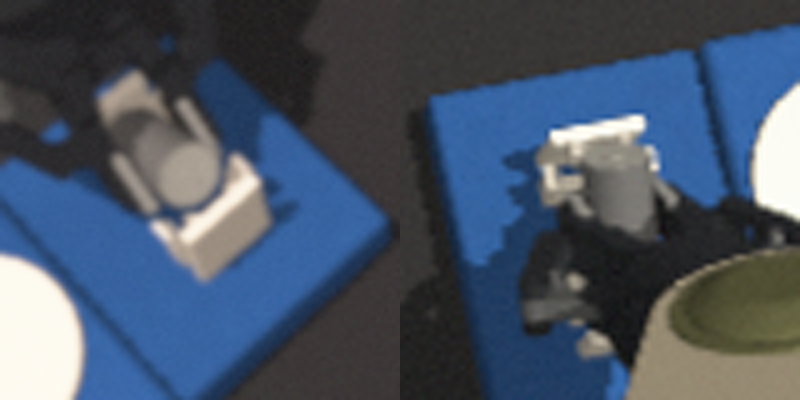

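```bash
python3 - <<'E'
from h import *
p,r=pose();x,y,q=r.as_matrix().T;c0=p-.5*q
t=np.linspace(0,2*np.pi,60);o=[]
for n,(X,Y,w) in(('scene',(155,235,100)),('top',(330,150,80))):
    im=cv2.imread(f'pics/held_{n}.png');k=400/w;v=cv2.resize(im[Y:Y+w,X:X+w],(400,400),interpolation=cv2.INTER_CUBIC)
    def dr(P,col,cl=True): 
        u=np.array([(proj(n,a)+.5-[X,Y])*k for a in P]);cv2.polylines(v,[np.round(u).astype(np.int32)],cl,col,1,cv2.LINE_AA);return u
    dr(c0+31*x+16*(np.outer(np.cos(t),y)+np.outer(np.sin(t),q)),(0,255,255))
    dr(c0+33*x+5*(np.outer(np.cos(t),y)+np.outer(np.sin(t),q)),(0,255,255))
    for sgn in(1,-1): dr([c0+16*sgn*y,c0+31*x+16*sgn*y],(0,255,255),False)
    for B in([[37,-21.5,80],[37,21.5,80],[44,21.5,80],[44,-21.5,80]],[[-48,-21.5,62],[-48,21.5,62],[-56,21.5,62],[-56,-21.5,62]],[[-80,66,30],[84,66,30],[84,-66,30],[-80,-66,30]]): dr(stir(ST,np.array(B,float)),(0,0,255))
    print(n,'wall',proj(n,stir(ST,np.array([[40.5,0,80.]]))[0]),'nub',proj(n,c0+33*x))
    o.append(v)
cv2.imwrite('pics/ov.png',np.hstack(o))
E
```

```text
scene wall [208.51330719 287.16683611] nub [202.40167663 278.34106916]
top wall [369.04525244 175.76749617] nub [371.62471737 179.79818166]
```

View pics/ov.png

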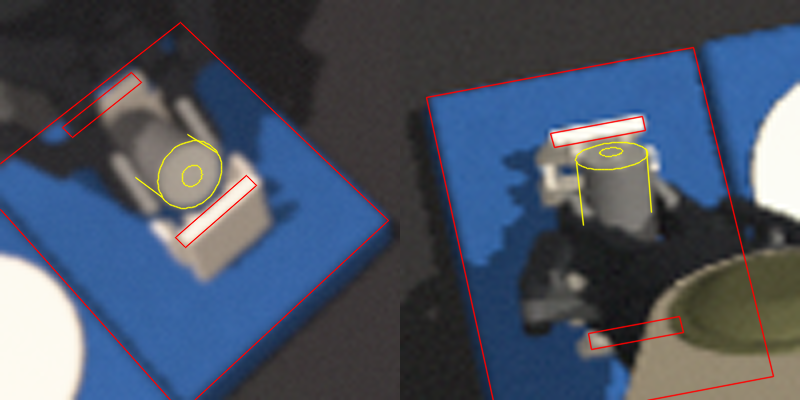

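```bash
python3 - <<'E'
from h import *
p,r=pose();x,y,q=r.as_matrix().T;c0=p-.5*q
im=cv2.imread('pics/held_top.png')
e=np.array(camera_model('top')['eye'])
t=np.linspace(0,2*np.pi,720,False);ring=np.outer(np.cos(t),y)+np.outer(np.sin(t),q);v=ring@(e-c0)-16
z=[i for i in range(720) if v[i]*v[i-1]<0]
for row in range(182,193,2):
    print(row,[im[row,c].tolist() for c in range(362,384)])
for i in z:
    u=np.array([proj('top',c0+s*x+16*ring[i]) for s in np.linspace(0,31,30)]);print([round(float(np.interp(-rw,-u[::-1,1][::-1] if 0 else -u[:,1][::1] if u[0,1]<u[-1,1] else -u[:,1],u[:,0])),1) for rw in range(182,193,2)],u[0],u[-1])
E
```

```text
182 [[120, 131, 137], [113, 118, 123], [124, 135, 140], [117, 127, 133], [96, 102, 107], [112, 120, 123], [128, 138, 141], [129, 138, 143], [126, 136, 140], [127, 138, 142], [129, 141, 145], [131, 143, 147], [132, 142, 147], [128, 138, 141], [128, 139, 142], [132, 141, 145], [124, 131, 135], [111, 115, 117], [181, 181, 181], [191, 170, 159], [163, 102, 54], [164, 102, 54]]
184 [[109, 87, 71], [99, 60, 33], [103, 75, 55], [101, 83, 71], [79, 72, 69], [66, 68, 69], [74, 76, 78], [88, 92, 93], [95, 100, 103], [100, 105, 107], [105, 110, 114], [112, 117, 120], [116, 122, 126], [116, 123, 126], [117, 122, 125], [117, 122, 125], [114, 121, 123], [110, 115, 118], [127, 132, 135], [153, 124, 112], [165, 99, 53], [163, 100, 55]]
186 [[145, 159, 167], [150, 166, 175], [148, 164, 173], [149, 165, 174], [116, 127, 133], [62, 64, 67], [72, 75, 78], [78, 82, 84], [89, 92, 95], [99, 102, 104], [105, 108, 112], [108, 112, 115], [112, 114, 117], [117, 121, 123], [114, 121, 125], [119, 121, 126], [116, 120, 122], [111, 116, 118], [109, 114, 116], [125, 127, 129], [131, 120, 113], [122, 90, 71]]
188 [[
[... 539 characters left out ...]
, 116, 118], [114, 119, 120], [116, 121, 124], [118, 123, 125], [115, 121, 125], [113, 116, 119], [84, 86, 88], [30, 31, 33], [36, 36, 37], [101, 105, 108]]
192 [[35, 35, 34], [35, 32, 32], [55, 56, 56], [94, 98, 99], [124, 132, 135], [129, 136, 140], [95, 101, 102], [75, 77, 79], [88, 93, 93], [93, 98, 101], [100, 105, 107], [108, 112, 115], [111, 115, 118], [115, 120, 124], [118, 122, 125], [120, 124, 127], [117, 122, 125], [115, 119, 123], [87, 90, 93], [38, 40, 41], [26, 24, 26], [33, 33, 32]]
[364.6, 364.8, 365.0, 365.2, 365.4, 365.6] [365.76888358 193.83075534] [364.55971565 181.35609689]
[379.1, 379.2, 379.4, 379.6, 379.7, 379.9] [379.94505945 192.49406451] [378.88348684 179.93830559]
```

The overlay shows wall and cell agreeing with the model to within about 1 px in both views, so the fit is close enough. I now push the flat end onto the spring, still tilted.

Request:
step_arm --commands "0.2 -0.12 0.03 -0.09 0 0 0; 0.2 -0.25 0.03 -0.17 0 0 0; 0.2 -0.33 0.03 -0.23 0 0 0; 0.2 -0.41 0.03 -0.29 0 0 0; 0.2 -0.5 0.03 -0.34 0 0 0; 0.2 -0.58 0.03 -0.4 0 0 0; 0.2 -0.58 0.03 -0.4 0 0 0; 0.2 -0.58 0.03 -0.4 0 0 0"

```text
time_s: 9.45
eef_pos: [578.4, -114.4, 78.6]
ee_rot: [-0.024, 0.952, 0.079, 0.296]
force: [5.0, 5.8, 1.2]
grip_width: 0.356
grip_force: 50.5
```

```bash
python3 - <<'E'
from h import *
st()
for a in((.6,46,6),(.6,46,8)): C=by(*a);print(a,np.round(C,1));cmd(*wp(C,a[0]))
E
```

```text
t 9.45 C [-7.1 -0.3 79. ] tilt 0.602 F [5.9 4.8 1.2] M [ 0.77 -0.57  0.36] grip 50.5 0.356
(0.6, 46, 6) [-10.    0.   77.8]
cm [-0.303 -0.028 -0.065] rot [ 0.0002 -0.0023  0.0016]
(0.6, 46, 8) [-12.    0.   77.8]
cm [-0.468 -0.028 -0.179] rot [ 0.0002 -0.0023  0.0016]
```

Spring contact is felt at 6 N in x, with the cell leaning on the −y cheek at 5 N. I shift slightly to +y and push on.

Request:
step_arm --commands "0.2 0 -0.04 0 0 0 0; 0.2 0 -0.09 0 0 0 0; 0.2 -0.1 -0.09 -0.07 0 0 0; 0.2 -0.2 -0.09 -0.14 0 0 0; 0.2 -0.3 -0.09 -0.21 0 0 0; 0.2 -0.38 -0.09 -0.26 0 0 0; 0.2 -0.38 -0.09 -0.26 0 0 0; 0.2 -0.38 -0.09 -0.26 0 0 0"

```text
time_s: 10.12
eef_pos: [574.7, -114.9, 79.5]
ee_rot: [-0.023, 0.951, 0.079, 0.297]
force: [11.3, 3.9, 1.9]
grip_width: 0.358
grip_force: 50.2
```

```bash
python3 - <<'E'
from h import *
st()
for a in((.5,44,8),(.4,42,8),(.3,40,8),(.2,38,8),(.1,37,7.5),(0,36.3,7)): C=by(*a);print(a,np.round(C,1));cmd(*wp(C,a[0]))
E
```

```text
t 10.12 C [-10.9  -0.2  79.9] tilt 0.604 F [11.8  2.   1.9] M [ 0.66 -1.38  0.14] grip 50.2 0.358
(0.5, 44, 8) [-9.2  0.  73.9]
cm [-0.205 -0.023  0.593] rot [ 0.0021 -0.1043  0.0015]
(0.4, 42, 8) [-6.9  0.  69.6]
cm [-0.269 -0.024  1.071] rot [ 0.0022 -0.2043  0.0014]
(0.3, 40, 8) [-5.3  0.  65. ]
cm [-0.395 -0.025  1.539] rot [ 0.0023 -0.3043  0.0013]
(0.2, 38, 8) [-4.2  0.  60.2]
cm [-0.585 -0.026  1.993] rot [ 0.0023 -0.4043  0.0012]
(0.1, 37, 7.5) [-3.4  0.  56.2]
cm [-0.75  -0.027  2.369] rot [ 0.0024 -0.5043  0.0011]
(0, 36.3, 7) [-3.   0.  52.3]
cm [-0.947 -0.028  2.708] rot [ 0.0025 -0.6043  0.001 ]
```

```bash
python3 - <<'E'
from h import *
B=wp([-12.6,.6,77.8],.6)
for a in((.55,45,9),(.5,44,9.3),(.45,43,9.3),(.4,42,9.3),(.35,41,9.3),(.3,40,9.3)): C=by(*a);C[1]=.8;print(a,np.round(C,1));cmd(*wp(C,a[0]),base=B)
E
```

```text
(0.55, 45, 9) [-11.5   0.8  75.9]
cm [-0.018 -0.02   0.221] rot [-0.   -0.05  0.  ]
(0.5, 44, 9.3) [-10.5   0.8  73.9]
cm [-0.05  -0.02   0.446] rot [-0.  -0.1  0. ]
(0.45, 43, 9.3) [-9.3  0.8 71.8]
cm [-0.073 -0.02   0.686] rot [ 0.   -0.15  0.  ]
(0.4, 42, 9.3) [-8.2  0.8 69.6]
cm [-0.112 -0.02   0.924] rot [ 0.  -0.2  0. ]
(0.35, 41, 9.3) [-7.3  0.8 67.3]
cm [-0.166 -0.02   1.16 ] rot [ 0.   -0.25  0.  ]
(0.3, 40, 9.3) [-6.6  0.8 65. ]
cm [-0.236 -0.02   1.393] rot [-0.  -0.3  0. ]
```

Request:
step_arm --commands "0.2 -0.02 -0.02 0.22 0 -0.05 0; 0.2 -0.03 -0.02 0.33 0 -0.075 0; 0.2 -0.05 -0.02 0.45 0 -0.1 0; 0.2 -0.06 -0.02 0.57 0 -0.125 0; 0.2 -0.07 -0.02 0.69 0 -0.15 0; 0.2 -0.09 -0.02 0.81 0 -0.175 0; 0.2 -0.11 -0.02 0.92 0 -0.2 0; 0.2 -0.11 -0.02 0.92 0 -0.2 0; 0.2 -0.11 -0.02 0.92 0 -0.2 0"

```text
time_s: 10.87
eef_pos: [580.5, -114.1, 72.7]
ee_rot: [-0.014, 0.976, 0.081, 0.202]
force: [10.7, 9.0, 10.0]
grip_width: 0.359
grip_force: 51.3
```

```bash
python3 - <<'E'
from h import *
st()
E
```

```text
t 10.87 C [-4.9 -0.3 73.2] tilt 0.409 F [12.   7.2 10. ] M [ 1.37 -1.95  0.16] grip 51.3 0.359
```

Request:
step_arm --commands "0.2 0 -0.1 0 0 0 0; 0.2 0 -0.2 0 0 0 0; 0.2 0 -0.2 0 0 0 0; 0.2 0 -0.2 0 0 0 0"

```text
time_s: 11.2
eef_pos: [580.3, -113.6, 72.9]
ee_rot: [-0.013, 0.976, 0.081, 0.203]
force: [12.1, 0.8, 8.2]
grip_width: 0.352
grip_force: 50.9
```

```bash
python3 - <<'E'
from h import *
st();p,r=pose();m=r.as_matrix();print(m.round(4),np.arctan2(m[1,0],m[0,0]),sense()['dq'].round(3))
E
```

```text
t 11.2 C [-5.   0.2 73.3] tilt 0.409 F [12.1 -1.2  8.2] M [ 0.11 -1.81 -0.06] grip 50.9 0.352
[[ 0.9046  0.1629  0.3939]
 [ 0.1525 -0.9866  0.0578]
 [ 0.398   0.0077 -0.9173]] 0.16697290625988326 [-0.001  0.001 -0.    -0.001 -0.001  0.001]
```

Request:
step_arm --commands "0.2 -0.09 0 -0.04 0 0 0; 0.2 -0.18 0 -0.08 0 0 0; 0.2 -0.18 0 -0.08 0 0 0; 0.2 -0.18 0 -0.08 0 0 0"

```text
time_s: 11.53
eef_pos: [578.5, -113.9, 73.0]
ee_rot: [-0.013, 0.976, 0.081, 0.203]
force: [12.4, 1.2, 8.4]
grip_width: 0.359
grip_force: 50.9
```

```bash
python3 - <<'E'
from h import *
st()
E
```

```text
t 11.53 C [-6.8  0.2 73.5] tilt 0.41 F [12.4 -0.8  8.4] M [ 0.21 -2.05 -0.1 ] grip 50.9 0.359
```

Request:
step_arm --commands "0.2 -0.02 0 0.19 0 -0.037 0; 0.2 -0.05 0 0.38 0 -0.073 0; 0.2 -0.07 0 0.57 0 -0.11 0; 0.2 -0.07 0 0.57 0 -0.11 0; 0.2 -0.07 0 0.57 0 -0.11 0"

```text
time_s: 11.95
eef_pos: [581.1, -113.4, 68.0]
ee_rot: [-0.008, 0.985, 0.082, 0.15]
force: [13.1, 2.5, 11.2]
grip_width: 0.359
grip_force: 51.3
```

```bash
cat >> h.py <<'E'
def geo():
    p,r=pose();m=r.as_matrix();C=R.from_euler('z',-ST[2]).apply(p-.5*m[:,2]-[ST[0],ST[1],0]);th=np.arcsin(m[2,0]);s,c=np.sin(th),np.cos(th)
    x0,z0=C[0]-33*c+16*s,C[2]-33*s-16*c;print('low corner',np.round([x0,z0],1),'comp',round(-29-(x0-max(56-z0,0)*np.tan(th)),1),'shoulder@prong',np.round([x0+64*c-4.9*s,z0+64*s+4.9*c],1))
E
python3 -c "
from h import *
st();geo()"
```

```text
t 11.95 C [-4.2  0.3 68.5] tilt 0.302 F [13.3  0.3 11.2] M [ 0.32 -2.15  0.04] grip 51.3 0.359
low corner [-30.9  43.4] comp 5.9 shoulder@prong [28.7 67.1]
```

Request:
step_arm --commands "0.2 -0.06 0 0.06 0 -0.03 0; 0.2 -0.1 0 0.16 0 -0.065 0; 0.2 -0.12 0 0.25 0 -0.1 0; 0.2 -0.12 0 0.25 0 -0.1 0; 0.2 -0.12 0 0.25 0 -0.1 0"

```text
time_s: 12.37
eef_pos: [580.9, -113.4, 64.9]
ee_rot: [-0.004, 0.991, 0.082, 0.101]
force: [15.6, 1.5, 7.1]
grip_width: 0.359
grip_force: 51.0
```

```bash
python3 -c "
from h import *
st();geo()"
```

```text
t 12.37 C [-4.3  0.3 65.4] tilt 0.203 F [15.7 -1.   7.1] M [ 0.22 -2.38 -0.01] grip 51.0 0.359
low corner [-33.4  43. ] comp 7.1 shoulder@prong [28.3 60.7]
```

Request:
step_arm --commands "0.2 0.01 0 0.13 0 -0.035 0; 0.2 0.02 0 0.26 0 -0.07 0; 0.2 0.03 0 0.38 0 -0.105 0; 0.2 0.03 0 0.38 0 -0.105 0; 0.2 0.03 0 0.38 0 -0.105 0"

```text
time_s: 12.78
eef_pos: [581.8, -113.0, 60.8]
ee_rot: [-0.0, 0.995, 0.083, 0.049]
force: [14.4, 0.4, 7.0]
grip_width: 0.359
grip_force: 51.2
```

```bash
python3 -c "
from h import *
st();geo()"
```

```text
t 12.78 C [-3.3  0.5 61.3] tilt 0.098 F [14.3 -2.   7. ] M [ 0.07 -2.26 -0.05] grip 51.2 0.359
low corner [-34.6  42.1] comp 7.0 shoulder@prong [28.6 53.3]
```

Request:
step_arm --commands "0.2 0 0.01 0.13 0 0 0; 0.2 0 0.03 0.26 0 0 0; 0.2 0 0.03 0.38 0 0 0; 0.2 0 0.03 0.48 0 0 0; 0.2 0 0.03 0.48 0 0 0"

```text
time_s: 13.2
eef_pos: [582.0, -113.0, 55.9]
ee_rot: [-0.001, 0.995, 0.082, 0.049]
force: [14.7, 2.3, 5.8]
grip_width: 0.357
grip_force: 51.2
```

```bash
python3 -c "
from h import *
st();geo()"
```

```text
t 13.2 C [-3.1  0.5 56.4] tilt 0.098 F [14.9 -0.1  5.8] M [ 0.34 -2.21  0.02] grip 51.2 0.357
low corner [-34.4  37.3] comp 7.3 shoulder@prong [28.8 48.4]
```

Request:
step_arm --commands "0.2 -0.01 0 0.13 0 -0.035 0; 0.2 -0.03 0 0.26 0 -0.07 0; 0.2 -0.04 0 0.38 0 -0.1 0; 0.2 -0.04 0 0.38 0 -0.1 0; 0.2 -0.04 0 0.38 0 -0.1 0"

```text
time_s: 13.62
eef_pos: [582.4, -112.9, 52.3]
ee_rot: [0.004, 0.997, 0.083, -0.0]
force: [14.7, 2.7, 8.2]
grip_width: 0.356
grip_force: 51.6
```

```bash
python3 -c "
from h import *
st();geo()"
```

```text
t 13.62 C [-2.7  0.5 52.8] tilt -0.001 F [14.9  0.3  8.2] M [ 0.31 -2.36  0.01] grip 51.6 0.356
low corner [-35.7  36.8] comp 6.7 shoulder@prong [28.3 41.6]
```

Request:
step_arm --commands "0.2 0.1 0 0 0 0 0; 0.2 0.2 0 0 0 0 0; 0.2 0.3 0 0 0 0 0; 0.2 0.3 0 0 0 0 0"

```text
time_s: 13.95
eef_pos: [584.4, -112.6, 52.2]
ee_rot: [0.003, 0.997, 0.083, -0.001]
force: [9.3, 0.7, 10.1]
grip_width: 0.359
grip_force: 51.7
```

```bash
python3 -c "
from h import *
st();geo()"
```

```text
t 13.95 C [-0.7  0.6 52.7] tilt -0.003 F [ 9.3 -0.8 10.1] M [ 0.16 -1.54  0.07] grip 51.7 0.359
low corner [-33.7  36.8] comp 4.6 shoulder@prong [30.3 41.5]
```

Request:
step_arm --commands "0.2 0.1 0 0 0 0 0; 0.2 0.2 0 -0.05 0 0 0; 0.2 0.25 0 -0.1 0 0 0; 0.2 0.25 0 -0.1 0 0 0"

```text
time_s: 14.28
eef_pos: [585.9, -112.2, 52.3]
ee_rot: [0.003, 0.997, 0.083, -0.003]
force: [8.2, -1.4, 5.9]
grip_width: 0.358
grip_force: 51.2
```

```bash
python3 - <<'E'
from h import *
st();geo()
for n in('scene','top'): cv2.imwrite(f'pics/e_{n}.png',capture(n)[...,::-1])
a,b=[cv2.imread(f'pics/e_{n}.png') for n in('scene','top')]
f=lambda im,c:cv2.resize(im[c[1]:c[3],c[0]:c[2]],(400,400),interpolation=cv2.INTER_CUBIC)
cv2.imwrite('pics/in2.png',np.hstack([f(a,(165,245,245,325)),f(b,(335,150,405,220))]))
E
```

```text
t 14.28 C [ 1.   0.6 52.8] tilt -0.006 F [ 7.8 -2.7  5.9] M [-0.16 -1.32  0.1 ] grip 51.2 0.358
low corner [-32.1  36.9] comp 3.0 shoulder@prong [31.9 41.5]
```

View pics/in2.png

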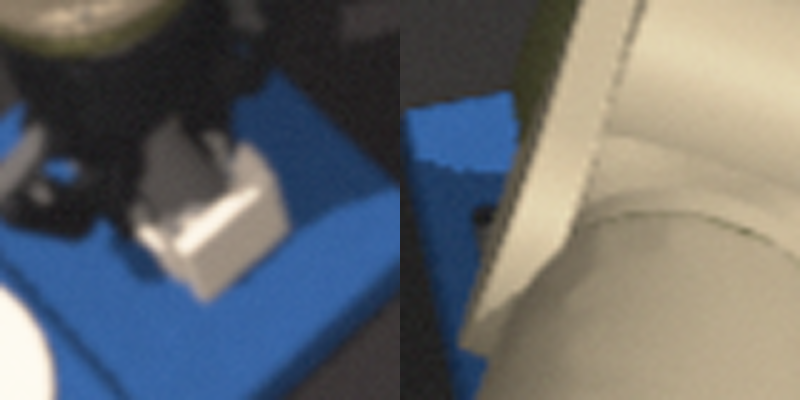

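The scene half shows the cell lying level, its nub end just behind the white wall (crop 190,190). The arm hides the top view. Fx is still falling, so I ease the last millimetre and release.

Request:
step_arm --commands "0.2 0.08 0 0 0 0 0; 0.2 0.15 0.02 0 0 0 0; 0.2 0.2 0.02 0 0 0 0; 0.2 0.2 0.02 0 0 0 0"

```text
time_s: 14.72
eef_pos: [586.6, -112.1, 52.2]
ee_rot: [0.003, 0.997, 0.083, -0.005]
force: [-0.1, -0.8, 12.0]
grip_width: 0.36
grip_force: 51.7
```

```bash
python3 -c "
from h import *
st();geo()"
```

```text
t 14.72 C [ 1.6  0.6 52.7] tilt -0.01 F [-0.2 -0.7 12. ] M [-0.31  0.02  0.08] grip 51.7 0.36
low corner [-31.5  37. ] comp 2.3 shoulder@prong [32.5 41.3]
```

Request:
step_arm --commands "0.2 0 0 -0.15 0 0 0; 0.2 0 0 -0.25 0 0 0; 0.5 0 0 -0.25 0 0 0; 0.6 0 0 -0.25 0 0 0; 0.7 0 0 -0.25 0 0 0; 0.8 0 0 -0.25 0 0 0; 0.8 0 0 -0.25 0 0 0; 0.8 0 0 -0.25 0 0 0; 0.8 0 0 -0.25 0 0 0"

```text
time_s: 15.47
eef_pos: [584.8, -110.7, 52.2]
ee_rot: [0.001, 0.997, 0.083, -0.007]
force: [-0.0, 0.0, 0.1]
grip_width: 0.799
grip_force: 0.0
```

Request:
step_arm --commands "0.8 0 0 -1 0 0 0; 0.8 0 0 -3 0 0 0; 0.8 0 0 -6 0 0 0; 0.8 0 0 -10 0 0 0; 0.8 0 0 -14 0 0 0; 0.8 -4 0 -16 0 0 0; 0.8 -8 4 -18 0 0 0; 0.8 -12 8 -18 0 0 0; 0.8 -16 12 -18 0 0 0; 0.8 -16 16 -18 0 0 0; 0.8 -16 20 -18 0 0 0; 0.8 -16 20 -18 0 0 0"

```text
time_s: 16.47
eef_pos: [461.7, -336.0, 236.3]
ee_rot: [0.002, 0.997, 0.082, -0.007]
force: [0.5, 0.2, 0.1]
grip_width: 0.802
grip_force: 0.0
```

```bash
python3 - <<'E'
from h import *
st()
A={n:capture(n) for n in('scene','top')};o=[]
ST2=ST
for n in A:
    for l in('cell','cell_nub','spring_face'): print(n,l,[(np.round(r['xy'],1),round(r['score'],2)) for r in spot_point(n,l)[:5]])
    print('exp seat',proj(n,stir(ST,np.array([[0,0,52.]]))[0]).round(1),'nub',proj(n,stir(ST,np.array([[33,0,52.]]))[0]).round(1))
f=lambda im,c:cv2.resize(im[c[1]:c[3],c[0]:c[2]],(400,400),interpolation=cv2.INTER_CUBIC)
cv2.imwrite('pics/fin.png',np.hstack([f(A['scene'],(165,245,245,325)),f(A['top'],(335,160,405,230))])[...,::-1])
E
```

```text
t 16.47 C [-158.4 -199.7  236.8] tilt -0.014 F [0.5 0.2 0.1] M [-0.01 -0.   -0.02] grip 0.0 0.802
scene cell [(array([306.9, 161.6]), 0.75), (array([254.7, 155.1]), 0.72), (array([295.8, 208.9]), 0.68), (array([198.1, 277.3]), 0.65), (array([349.3, 283. ]), 0.2)]
scene cell_nub [(array([291.2, 156.6]), 0.82), (array([265.3, 155.1]), 0.74), (array([208.6, 289.6]), 0.69), (array([203.3, 290.9]), 0.68), (array([306.2, 221.7]), 0.58)]
scene spring_face [(array([184.9, 269. ]), 0.47)]
exp seat [197.2 279.5] nub [208.  290.6]
top cell [(array([200.4, 261.2]), 0.96), (array([258. , 215.1]), 0.8), (array([371.9, 198.1]), 0.77), (array([246.4, 304.7]), 0.59)]
top cell_nub [(array([211.2, 272.5]), 0.76), (array([250., 200.]), 0.74), (array([371.6, 181.8]), 0.65), (array([240.1, 297.8]), 0.61)]
top spring_face [(array([375.8, 207.9]), 0.46)]
exp seat [370.8 195.3] nub [367.7 181.8]
```

View pics/fin.png

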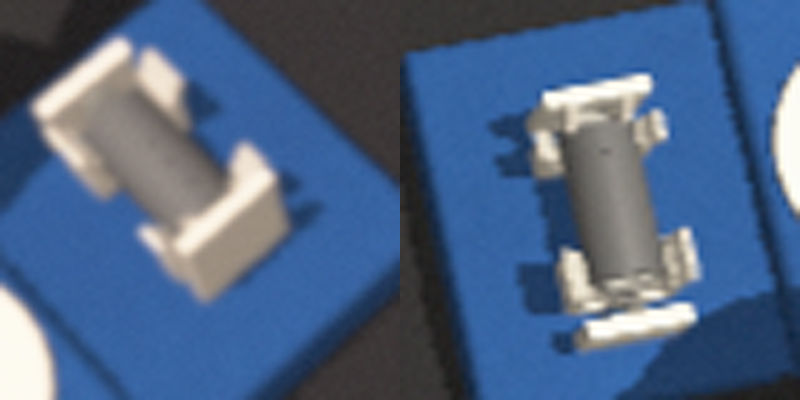

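The final views show the cell level in the bay: scene centre (198,277), top centre (372,195), nub end under the prongs at top (371,182), flat end on the spring. The forces agree: Fx fell to 0 when the nub reached the contact. I hand in.

```bash
python3 -c "
from rig import *
print(finish_job())"
```

```text
the job is handed in; nothing more can be done
None
```

The thick cell appears seated in the bay: final pictures and force readings show it level, flat end on the spring, nub at the fixed contact. Its seat under the prongs is inferred from arm position and force, since the pictures don't show it clearly; insertion peaked at about 19 N, by about 16.5 s of the 67 s allowed, and nothing else was deliberately moved.

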